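# Draw the thick dowel from its storage pipe and lay it home in the drilling cradle

### The arm

A 6-joint arm with a two-finger parallel gripper is mounted at the origin on the work surface. World frame = base frame: x ahead of the robot, y to its left, z up, the work surface at z = 0. Lengths are in mm, angles in rad, forces in N, time in s.
With the tool pointing down it reaches from about 350 to 975 mm from the base axis. Payload 7.1 kg.
Tool frame: the origin (TCP) lies at the centre of the arm's flange, where the gripper is bolted on; the fingertips stand 182 mm ahead of it and the grasp point (between the pads) lies 163 mm ahead of it; x points along the fingers, y is the direction in which the jaws open and shut, and the axes are right-handed (so a half turn about x gives the same grasp; the last joint's range is limited). The gripper opens to 88 mm and grips with 3 to 60 N. Pads are 20 mm wide; open, the fingers measure 115 mm over their backs; the gripper's body (75 mm by 178 mm) begins 61 mm behind the grasp point.
Start: joints at [-1.179, 0.423, 1.63, -0, 1.089, -0.019], TCP at [249.605, -572.978, 404.675] pointing down, gripper open.
Joint ranges: [-3, 3], [-0.9, 2.11], [0.09, 2.58], [-1.31, 4.45], [0.11, 2.69], [-2.54, 2.54]. Speed limits (rad/s): [2.39, 2.39, 3.01, 3.14, 3.14, 3.14].

### API

Orientations are given as a rotation vector (axis times angle).
In Python, from workcell import readout, viewer, workorder, models gives the robot as it stands. The module is installed in compiled form; this text tells all that it offers.
- The arm moves only by the tool apply_moves, never from a script. Its argument "commands" is a list that holds one entry, the list of rows, each a list of 4 numbers: the shift along the world's x, y, z in m, then the turn about the world's z in rad. A call has 1 to 8 rows; each row is the pose to reach, as a shift and turn from the pose commanded when the call began; what a row does not reach only later rows make up. A row lasts 1/8 s, in which the tool goes at most 62.5 mm and 10.7 degrees, less where a joint would pass 70% of its speed; a pose out of reach is approached as far as the arm can. A call with a gripper value outside its range is refused whole. "gripper" is the finger opening in m, from 0 to 0.0878, set as the call begins (left out, the last holds). The fingers move at their own pace and stop on an object; the grip force is fixed at half the most. Time passes only in rows, so rows that repeat a pose let the fingers close. It gives the time, the measured TCP pose, the force and the opening at its end, in the units of the state.
- readout.get_obs(): the state, without advancing time (a new reading comes with each control period).
- viewer.get_image(name): name is "scene" or "top"; returns a dict with "color" (400x640x3 uint8, red, green, blue), "vertical_fov" (degrees; the focal length in pixels is half the picture's height over the tangent of half this angle, whatever the lens; pixels are square), "cx", "cy" (the principal point, pixels), "rvec" (rotation vector, rad) and "tvec" (3), from world to camera coordinates, as OpenCV has them. Camera axes: x right, y down, z forward; pixel columns grow to the right and rows downward; lengths in mm; the calibration is good to about 2 mm. A picture is of the moment at which its call begins. There is no depth.
- workorder.close_job(): hands the job in, once; it reports no verdict.
Trained networks look in the newest picture that a camera, given by its name, has taken for a name from the list of things; names that differ only in an ending like _2 or _b are one class to them, and where a whole thing is asked for, a point or a joint stands for the part that bears it (a point fixed in the world has none). Each returns a list of dicts, best first, with "conf" (0 to 1); they miss things now and then, are a little off and sometimes report something else, mostly with a low value. They report only what shows in the picture. A call takes as long as a camera call.
- models.search_frame(camera, label): "position" ([x, y, z] in mm, in world coordinates, good to about 4 mm: the middle of the surface that is visible of it).
- models.place_of(camera, label): "position" ([x, y, z] in mm, in world coordinates, good to about 4 mm: a listed point, or the origin of a listed thing).
The state is a dict: "t": time; "qpos": joint angles; "qvel": joint speeds; "joint_torque": joint torques, N m; "ee_pos": TCP position; "orientation": TCP orientation; "ft_force": force on the tool from outside, world axes, zero at the start; "moment": the same for the moment, N m; "width": finger opening in mm.
Only numpy, scipy, OpenCV 4.12 (cv2) and the standard library are available. Lean on these libraries where they do the work, as an engineer would, in place of code of your own. Each camera call takes 0.05 s, during which the arm holds its last target.

### The job

Draw the thick round dowel out of its storage pipe hand over hand, regripping along its length and keeping it level, so that you have it near its middle before its back end leaves the pipe. Lower it into both V-blocks of the drilling cradle, bring its end right up against the cradle's end stop and let go. Leave the other two sticks in their pipes and everything else on the bench where it is; do not let the dowel tip or drop.

Things in the scene. Friction and masses are not known exactly. Their poses are not given: they have to be found in the camera images.
- rack: Fixed stock rack on the robot's left: white plastic pipes, three above three, in plywood saddles. Origin on the bench under the mouth of the middle pipes; x runs level along the pipes, out of their mouths, y across them, z up. Lower row is capped, tops at z = 80 mm. The front saddle stands 81 mm behind the mouths and is lower than the upper pipes' tops.
- tube_mouth (a point): Centre of the mouth of the middle upper pipe, 145 mm above the rack's origin. The three upper pipes are open here and closed at the back: 50 mm outside, 43 mm bore, 615 mm long, axes level and 80 mm apart (rack y = -80, 0, +80 mm), tops 170 mm above the bench.
- dowel: The job: thick round brown wooden dowel, 25 mm diameter, 640 mm long, about 0.2 kg, loose on the bottom of any one of the upper pipes, axis 135 mm above the bench, front end 45 to 65 mm out of the mouth. Origin at its middle; x along its axis, out of the pipe at the start. Slides easily; let go with over half its length out, it sags, then tips out.
- dowel_front (a point): Centre of the dowel's front end face, 320 mm along its x from its middle; the end that sticks out of the pipe at the start.
- cradle: Fixed drilling cradle: plywood base 18 mm thick, 100 mm wide, with two dark V-blocks and an end stop. Origin on the bench under the dowel's middle when home; x along the Vs towards the stop, z up. Blocks centred at x = -170 and +170 mm, each 40 mm along x, 80 mm wide, tops at z = 80 mm; 90 degree Vs, 50 mm wide at the top, 25 mm deep.
- cradle_home (a point): Where the dowel's middle lies when seated and home: on the Vs' centre line, 72.7 mm above the cradle's origin. The end stop is a board 80 mm wide, face at cradle x = +320 mm, top 95 mm above the bench, so the seated dowel touches it with its middle at x = 0.
- thin_dowel: Stick to leave alone: round, 12 mm diameter, 640 mm long, pale wood, in another upper pipe, sticking out 45 to 65 mm. Origin at its middle, x along it.
- square_strip: Stick to leave alone: square, 20 x 20 mm, 640 mm long, brown wood, in the remaining upper pipe, sticking out 45 to 65 mm. Origin at its middle, x along it.
- mallet: Bystander: wooden mallet lying on the bench, head 75 x 125 x 60 mm high centred on the origin (underside), handle 200 mm long along its -x.
- tape_measure: Bystander: grey tape measure, 68 x 36 x 62 mm high; origin centre of underside.
- try_square: Bystander: try square lying flat, dark stock 105 x 26 x 15 mm along its x, thin steel blade 190 mm along its y; origin under the stock's centre.
- sanding_block: Bystander: cork sanding block, 112 x 67 x 35 mm high; origin centre of underside.
- finish_tin: Bystander: closed round tin, 100 mm diameter, 118 mm high; origin centre of underside.
- screwdriver: Bystander: screwdriver about 200 mm long lying along its x; origin centre of underside.

How it is judged (in metres and radians):
On the way, in this order (a step that is already met when the one before it is completed fails the run):
1. the gripped dowel has been drawn out until its front end is 150 mm clear of the pipe's mouth (contact force between the fingers and dowel above 1 N and x of dowel_front in the frame of rack above 0.15 m), for 0.1 s.
2. the dowel is gripped within 120 mm of its middle while its back end is still at least 20 mm inside the pipe (contact force between the fingers and dowel above 1 N and distance between the grasp point and dowel below 0.12 m and x of dowel in the frame of rack below 0.3 m), for 0.2 s.
3. the gripped dowel's back end has come out of the pipe (contact force between the fingers and dowel above 1 N and x of dowel in the frame of rack above 0.325 m), for 0.1 s.
4. still gripped, the dowel has been lowered to within 15 mm of its seat over both V-blocks (contact force between the fingers and dowel above 1 N and z of dowel in the frame of cradle below 0.088 m and y of dowel in the frame of cradle between -0.01 and 0.01 m and x of dowel in the frame of cradle between -0.12 and 0.02 m and angle between the x axis of dowel and the x axis of cradle, either way round below 0.08 rad), for 0.1 s.
At the end, for the whole second after the job is handed in: The dowel rests at ease in both V-blocks (axis within 4 mm of the seat sideways and in height, within 0.03 rad of the Vs), one end within 4 mm of the end stop, let go. The other two sticks and all bystanders are where they were, within 30 mm (x of dowel in the frame of cradle between -0.004 and 0.004 m and y of dowel in the frame of cradle between -0.004 and 0.004 m and z of dowel in the frame of cradle between 0.0687 and 0.0767 m and angle between the x axis of dowel and the x axis of cradle, either way round below 0.03 rad and linear speed of dowel below 0.01 m/s); the robot touches nothing.
It fails at once if the dowel tips more than 15 degrees from level (angle between dowel's own x axis and vertical below 1.309 rad or angle between dowel's own x axis and vertical above 1.833 rad).
It fails at once if the dowel is dropped: its middle comes below 55 mm above the bench (height (world z) of dowel below 0.055 m).
It fails at once if one of the other two sticks is moved more than 30 mm (distance of any of thin_dowel, square_strip from where it was at the start of the episode above 0.03 m).
It fails at once if a bystander on the bench is moved more than 30 mm (distance of any of mallet, tape_measure, try_square, sanding_block, finish_tin, screwdriver from where it was at the start of the episode above 0.03 m).
It also fails if it takes over 53 s, if anything falls off the work surface, if the arm or the gripper's body presses on something with over 40 N, if the wrist force passes 120 N, or if a joint passes its speed limit or range.

## Working session

There is one attempt and no reset: what is moved stays moved. The work goes in short steps, Python scripts to look and compute and a tool call to move; the robot and the scene stay as the last step left them, time stands still between calls to the robot, and variables do not carry over. Pictures are saved under pics/ and viewed, and the job is handed in when it is done.

Besides the shell and the picture viewer there is one more tool, called as name([rows], argument=value, ...), one row to a line, values as JSON. apply_moves: Moves the arm, as the interface text tells. Its arguments: {"type":"object","properties":{"commands":{"type":"array","items":{"type":"array","items":{"type":"array","items":{"type":"number"}}}},"gripper":{"type":"number"}},"required":["commands"]}

```bash
mkdir -p pics; cat > h.py <<'E'
import numpy as np, cv2
from workcell import readout, viewer, workorder, models
def cam(n,fn=None):
    im=viewer.get_image(n)
    if fn: cv2.imwrite('pics/'+fn,cv2.cvtColor(np.array(im['color']),cv2.COLOR_RGB2BGR))
    f=200/np.tan(np.radians(im['vertical_fov'])/2)
    K=np.array([[f,0,im['cx']],[0,f,im['cy']],[0,0,1.]])
    return im,K,np.array(im['rvec'],float),np.array(im['tvec'],float)
def unproj(c,uv,z):
    im,K,r,t=c
    R=cv2.Rodrigues(r)[0]; C=-R.T@t
    d=R.T@np.linalg.inv(K)@np.array([uv[0],uv[1],1.])
    return C+d*(z-C[2])/d[2]
def proj(c,P):
    im,K,r,t=c
    return cv2.projectPoints(np.array(P,float).reshape(-1,1,3),r,t,K,None)[0].reshape(-1,2)
E
python3 - <<'E'
from h import *
for n in ['scene','top']:
    c=cam(n,n+'0.png'); R=cv2.Rodrigues(c[2])[0]
    print(n,c[1][0,0],-R.T@c[3], R[2])
for n in ['scene','top']:
    for l in ['rack','tube_mouth','dowel','dowel_front','cradle','cradle_home','thin_dowel','square_strip']:
        print(n,l,[(np.round(d['position']).tolist(),round(d['conf'],2)) for d in models.place_of(n,l)][:3])
print(readout.get_obs())
E
```

```text
scene 448.9180883956528 [1601.52713198 -608.20210862  935.5004996 ] [-0.69989346  0.44361332 -0.55978243]
top 433.5215636543185 [ 455.64395669   23.23376903 1298.78061918] [ 0.09673454  0.03265451 -0.9947744 ]
scene rack [([528.0, 181.0, 5.0], 0.63)]
scene tube_mouth [([525.0, 183.0, 143.0], 0.72)]
scene dowel [([527.0, 181.0, 2.0], 0.59)]
scene dowel_front [([605.0, 125.0, 133.0], 0.59)]
scene cradle [([564.0, -254.0, 3.0], 0.56)]
scene cradle_home [([568.0, -255.0, 70.0], 0.57)]
scene thin_dowel []
scene square_strip []
top rack [([529.0, 180.0, -0.0], 0.94)]
top tube_mouth [([526.0, 177.0, 145.0], 0.91)]
top dowel []
top dowel_front [([605.0, 125.0, 137.0], 0.76)]
top cradle [([568.0, -258.0, -1.0], 0.7)]
top cradle_home [([568.0, -258.0, 75.0], 0.72)]
top thin_dowel []
top square_strip [([607.0, 126.0, 138.0], 0.48)]
{'t': 0.9, 'qpos': array([-1.17901339e+00,  4.23058902e-01,  1.62989744e+00,  6.20414395e-06,
        1.08859338e+00, -1.89928968e-02]), 'qvel': array([ 2.83329507e-04, -1.84305614e-04, -6.35902884e-05,  1.51590082e-03,
       -8.58881223e-04,  8.08753114e-04]), 'joint_torque': array([-2.71011115e-03, -5.44558311e+01, -2.74047428e+01,  6.40633889e-02,
        1.68150984e-02, -1.03649467e-05]), 'ee_pos': array([ 249.59737285, -572.9792795 ,  404.70175206]), 'orientation': array([ 1.9952479 ,  0.4156133 , -1.99522067]), 'ft_force': array([ 1.13667171, -0.55003916,  0.03576194]), 'moment': array([-0.00405422, -0.02010838, -0.02494893]), 'width': 87.98169708504437}
```

View pics/scene0.png

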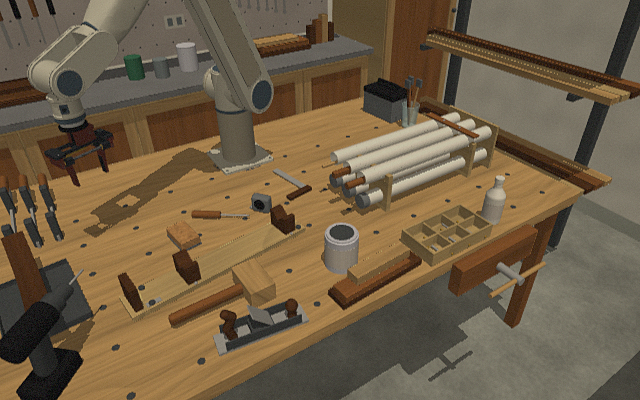

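View pics/top0.png

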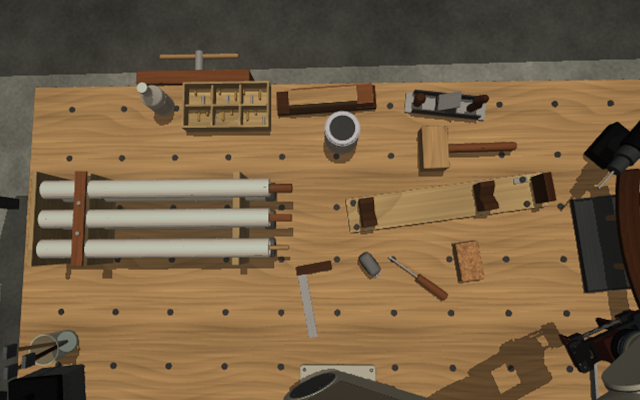

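```bash
python3 - <<'E'
import cv2,numpy as np
a=cv2.imread('pics/top0.png')[170:270,220:340]; b=cv2.imread('pics/scene0.png')[120:230,290:420]
a=cv2.resize(a,None,fx=5,fy=5,interpolation=cv2.INTER_CUBIC); b=cv2.resize(b,None,fx=5,fy=5,interpolation=cv2.INTER_CUBIC)
cv2.imwrite('pics/za.png',a);cv2.imwrite('pics/zb.png',b)
c=cv2.imread('pics/top0.png')[160:250,330:570]
cv2.imwrite('pics/zc.png',cv2.resize(c,None,fx=3.3,fy=3.3,interpolation=cv2.INTER_CUBIC))
E
```

```text
(no output)
```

View pics/za.png

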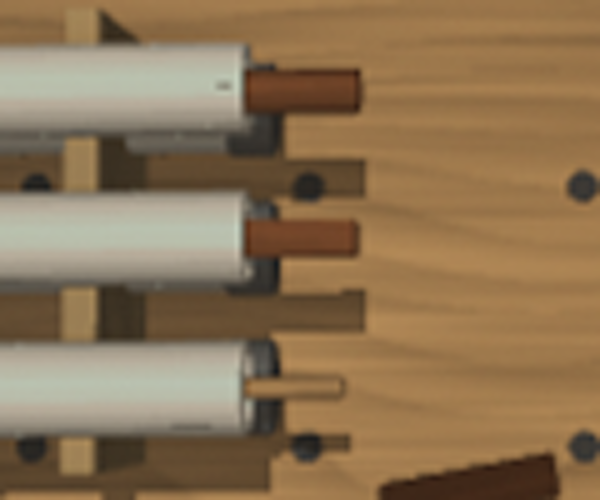

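View pics/zb.png

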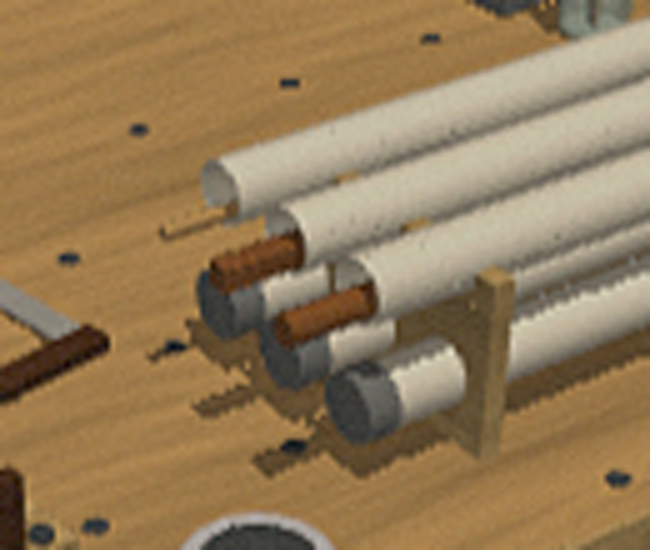

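View pics/zc.png

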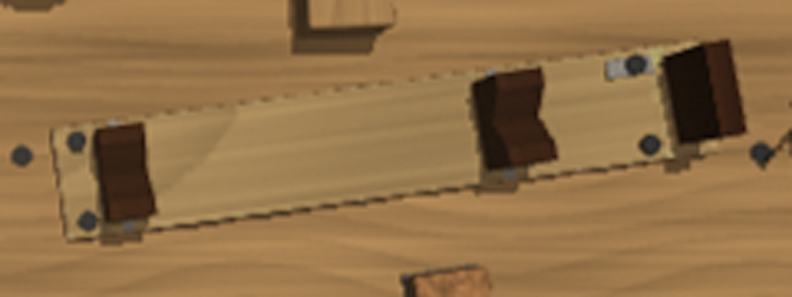

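```bash
python3 - <<'E'
from h import *
from scipy.optimize import least_squares
c=cam('top'); 
za=lambda x,y:(220+(x+.5)/5-.5,170+(y+.5)/5-.5)
zc=lambda x,y:(330+(x+.5)/3.3-.5,160+(y+.5)/3.3-.5)
print('tip',unproj(c,za(361,90),135),'mouths',[unproj(c,za(248,y),z) for y,z in ((87,150),(240,150),(388,150))])
print('dowel edges',[unproj(c,za(300,y),136) for y in (69,112)],'sq',[unproj(c,za(300,y),136) for y in (221,256)])
# tip base corners
for p in [(52,130),(66,240)]: print(unproj(c,zc(*p),18))
e1=unproj(c,zc(52,130),18),unproj(c,zc(600,52),18); e2=unproj(c,zc(66,240),18),unproj(c,zc(640,163),18)
for a,b in (e1,e2): d=b-a; print('edge',np.degrees(np.arctan2(d[0],-d[1])))
# grey edges for pipes
g=np.array(c[0]['color']).astype(float)
for u in (120,180,220,260):
    col=g[175:265,u].sum(1); 
    m=(g[175:265,u].min(1)>150); print(u,175+np.where(np.diff(m.astype(int)))[0])
o=readout.get_obs(); R=cv2.Rodrigues(np.array(o['orientation']))[0]; print(R.round(3))
for n in('top','scene'):
  for l in ['mallet','tape_measure','try_square','sanding_block','finish_tin','screwdriver']:
    print(n,l,[(np.round(d['position']).tolist(),round(d['conf'],2)) for d in models.place_of(n,l)][:1])
  print([(np.round(d['position'],1).tolist(),round(d['conf'],2)) for d in models.search_frame(n,'dowel')])
E
```

```text
tip [605.8462601 123.9438511 135.       ] mouths [array([605.85626952, 183.3966297 , 150.        ]), array([523.71379039, 182.6476704 , 150.        ]), array([445.32038619, 181.93289445, 150.        ])]
dowel edges [array([617.38341668, 157.09502847, 136.        ]), array([593.88144355, 156.93562456, 136.        ])] sq [array([534.71247853, 156.53430658, 136.        ]), array([515.83568265, 156.40627328, 136.        ])]
[585.90372843 -25.3513221   18.        ]
[487.29598429 -37.02833741  18.        ]
edge 7.8968395928714985
edge 7.521709886651831
120 [181 191 211 221 241 252]
180 [181 191 211 221 241 252]
220 [180 191 210 221 241 252]
260 [180 190 210 220 240 251]
[[ 0.     0.399 -0.917]
 [-0.    -0.917 -0.399]
 [-1.     0.    -0.   ]]
top mallet [([737.0, -291.0, -5.0], 0.68)]
top tape_measure [([398.0, -90.0, -2.0], 0.84)]
top try_square [([384.0, 68.0, 2.0], 0.95)]
top sanding_block [([410.0, -375.0, -2.0], 0.61)]
top finish_tin [([775.0, -19.0, -6.0], 0.81)]
top screwdriver [([357.0, -233.0, -1.0], 0.59)]
[([611.0, 153.0, 148.4], 0.64)]
scene mallet [([731.0, -281.0, 4.0], 0.82)]
scene tape_measure [([395.0, -94.0, 2.0], 0.88)]
scene try_square [([383.0, 67.0, 3.0], 0.53)]
scene sanding_block [([406.0, -383.0, 2.0], 0.87)]
scene finish_tin [([777.0, -14.0, -3.0], 0.85)]
scene screwdriver [([361.0, -231.0, -3.0], 0.69)]
[([613.5, 152.7, 141.2], 0.65)]
```

```bash
python3 - <<'E'
from h import *
c=cam('top'); 
zc=lambda x,y:(330+(x+.5)/3.3-.5,160+(y+.5)/3.3-.5)
print('stop',[unproj(c,zc(*p),95) for p in ((702,42),(718,137))])
# subpixel pipes edges
g=np.array(c[0]['color']).astype(float).min(2)
for rng in ((176,196),(206,226),(236,257)):
    P=[]
    for u in range(110,262,4):
        col=g[rng[0]-6:rng[1]+6,u]; up=cv2.resize(col.reshape(-1,1),(1,len(col)*10),interpolation=cv2.INTER_LINEAR).ravel()
        m=np.where(up>140)[0]; P.append(unproj(c,(u,rng[0]-6+(m.mean()+.5)/10-.5),147)[:2])
    P=np.array(P); k=np.polyfit(P[:,1],P[:,0],1); print('pipe dx/dy',k[0],'x at mouth',np.polyval(k,182))
a=cv2.imread('pics/top0.png')[165:240,345:565]
for i,(u0,v0) in enumerate(((350,190),(465,172),(515,165))):
    z=cv2.imread('pics/top0.png')[v0:v0+45,u0:u0+45]; cv2.imwrite(f'pics/b{i}.png',cv2.resize(z,None,fx=10,fy=10,interpolation=cv2.INTER_CUBIC))
E
python3 -c "
import cv2,numpy as np
cv2.imwrite('pics/bb.png',cv2.resize(np.hstack([cv2.imread(f'pics/b{i}.png') for i in range(3)]),(795,265)))"
```

```text
stop [array([ 649.65967084, -565.90548094,   95.        ]), array([ 569.75988142, -574.90897397,   95.        ])]
pipe dx/dy -0.004420971863320571 x at mouth 610.0498602885727
pipe dx/dy -0.004260113756668636 x at mouth 528.7061562360682
pipe dx/dy -0.005288828619324007 x at mouth 447.6902435617994
```

View pics/bb.png

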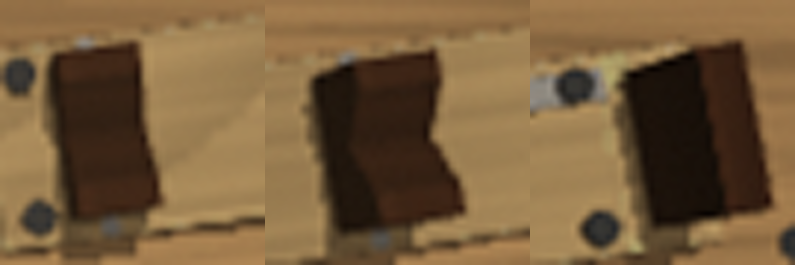

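apply_moves([
  [[0.0275, 0.0555, 0, 0.145], [0.055, 0.111, 0, 0.29], [0.0825, 0.1665, 0, 0.435], [0.11, 0.222, 0, 0.58], [0.1375, 0.2775, 0, 0.725], [0.165, 0.333, 0, 0.87], [0.1925, 0.3885, 0, 1.015], [0.22, 0.444, 0, 1.1607]],
], gripper=0.06)

```text
t: 2.7
ee_pos: [470.2, -127.1, 405.0]
orientation: [1.205, 1.211, -1.205]
ft_force: [0.0, 0.2, 0.1]
width: 59.8
```

apply_moves([
  [[0.0275, 0.0555, 0, 0], [0.055, 0.111, 0, 0], [0.0825, 0.1665, 0, 0], [0.11, 0.222, 0, 0], [0.136, 0.274, 0, 0], [0.136, 0.274, 0, 0]],
])

```text
t: 3.45
ee_pos: [606.7, 148.5, 404.5]
orientation: [1.207, 1.211, -1.204]
ft_force: [0.1, -0.7, -0.9]
width: 59.8
```

```bash
python3 - <<'E'
from h import *
o=readout.get_obs(); R=cv2.Rodrigues(np.array(o['orientation']))[0]; print(o['t'],o['ee_pos'],R.round(3),o['qpos'],o['width'])
c=cam('top','t1.png')
c=cam('scene','s1.png')
E
```

```text
3.45 [606.71910592 148.47354704 404.52643299] [[ 0.001  1.     0.005]
 [ 0.001  0.005 -1.   ]
 [-1.     0.001 -0.001]] [2.20856017e-01 4.22481271e-01 1.63125993e+00 4.98283209e-04
 1.08651934e+00 2.15872061e-01] 59.775718847612076
```

View pics/s1.png

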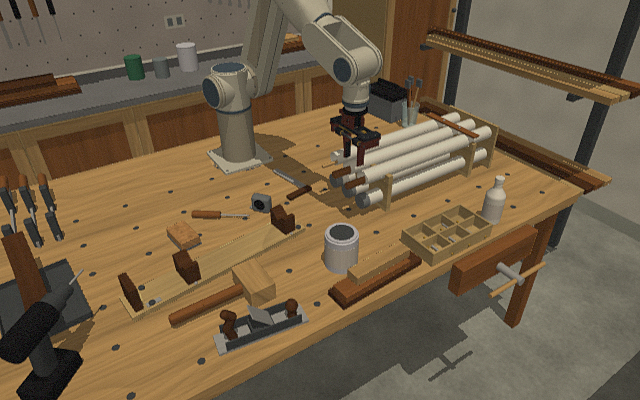

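apply_moves([
  [[0, 0, -0.05, 0], [0, 0, -0.08, 0], [0, 0, -0.095, 0], [0, 0, -0.1055, 0], [0, 0, -0.1055, 0], [0, 0, -0.1055, 0]],
])

```text
t: 4.3
ee_pos: [606.0, 145.0, 300.2]
orientation: [1.21, 1.208, -1.207]
ft_force: [-1.3, -0.2, 0.4]
width: 60.1
```

apply_moves([
  [[0, 0, 0, 0], [0, 0, 0, 0], [0, 0, 0, 0], [0, 0, 0, 0]],
], gripper=0.01)

```text
t: 4.8
ee_pos: [605.8, 145.1, 299.4]
orientation: [1.209, 1.209, -1.208]
ft_force: [0.7, 0.6, -0.1]
width: 24.5
```

apply_moves([
  [[0, -0.015, 0, 0], [0, -0.045, 0, 0], [0, -0.08, 0, 0], [0, -0.115, 0, 0], [0, -0.15, 0, 0], [0, -0.185, 0, 0], [0, -0.21, 0, 0], [0, -0.22, 0, 0]],
])

```text
t: 5.8
ee_pos: [605.2, -76.9, 299.1]
orientation: [1.21, 1.209, -1.21]
ft_force: [0.7, 1.0, -0.3]
width: 24.4
```

apply_moves([
  [[0, 0, 0, 0], [0, 0, 0, 0]],
])

```text
t: 6.05
ee_pos: [605.6, -74.5, 299.2]
orientation: [1.208, 1.21, -1.208]
ft_force: [0.9, -1.0, -0.1]
width: 24.1
```

```bash
python3 - <<'E'
from h import *
c=cam('top','t2.png')
c=cam('scene','s2.png')
for n in('top','scene'): print([(np.round(d['position'],1).tolist(),round(d['conf'],2)) for d in models.place_of(n,'dowel_front')+models.place_of(n,'dowel')])
E
```

```text
[([569.2, -256.5, -4.1], 0.53)]
[([606.8, -98.0, 133.6], 0.86), ([780.8, -15.2, -4.4], 0.56), ([606.6, 224.4, 136.7], 0.69)]
```

View pics/s2.png

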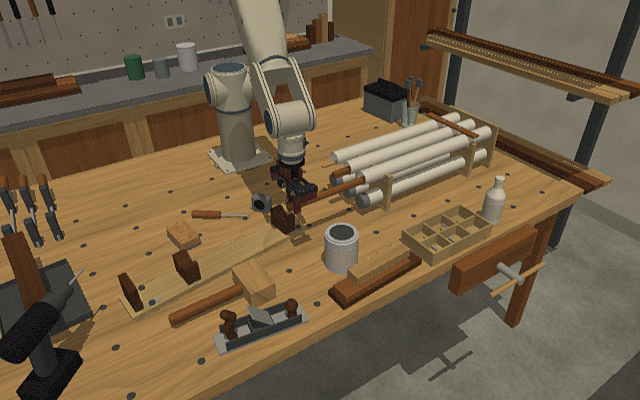

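View pics/t2.png

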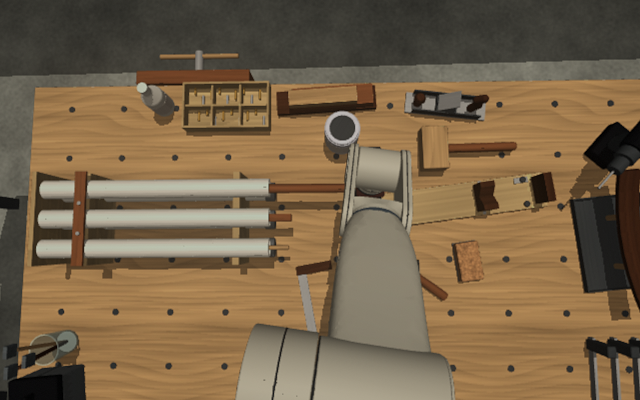

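apply_moves([
  [[0, 0, 0, 0], [0, 0, 0, 0], [0, 0, 0, 0], [0, 0, 0.03, 0], [0, 0, 0.06, 0], [0, 0.03, 0.06, 0], [0, 0.08, 0.06, 0], [0, 0.14, 0.06, 0]],
], gripper=0.055)

```text
t: 7.35
ee_pos: [605.6, 65.7, 359.4]
orientation: [1.21, 1.208, -1.21]
ft_force: [1.2, 0.6, 1.0]
width: 55.2
```

apply_moves([
  [[0, 0.05, 0, 0], [0, 0.08, 0, 0], [0, 0.087, 0, 0], [0, 0.087, 0, 0], [0, 0.087, -0.03, 0], [0, 0.087, -0.05, 0], [0, 0.087, -0.06, 0], [0, 0.087, -0.06, 0]],
])

```text
t: 8.35
ee_pos: [605.5, 151.5, 298.4]
orientation: [1.208, 1.21, -1.21]
ft_force: [0.2, 0.1, 0.0]
width: 54.9
```

apply_moves([
  [[0, 0, 0, 0], [0, 0, 0, 0], [0, 0, 0, 0], [0, 0, 0, 0], [0, 0, 0, 0]],
], gripper=0.01)

```text
t: 8.98
ee_pos: [605.8, 152.1, 299.6]
orientation: [1.209, 1.209, -1.208]
ft_force: [1.3, -0.0, 2.6]
width: 24.6
```

```bash
python3 - <<'E'
from h import *
c=cam('top','t3.png')
for n in('top','scene'): print([(np.round(d['position'],1).tolist(),round(d['conf'],2)) for d in models.place_of(n,'dowel_front')+models.place_of(n,'dowel')])
E
```

```text
[([603.1, -94.5, 137.5], 0.91)]
[([606.8, -98.0, 133.6], 0.86), ([780.8, -15.2, -4.4], 0.56), ([606.6, 224.4, 136.7], 0.69)]
```

View pics/t3.png

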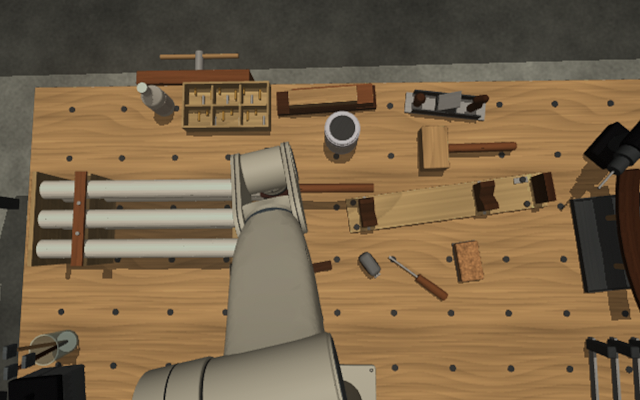

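apply_moves([
  [[0, -0.01, 0, 0], [0, -0.022, 0, 0], [0, -0.027, 0, 0], [0, -0.027, 0, 0], [0, -0.027, 0, 0]],
])

```text
t: 9.85
ee_pos: [605.6, 124.6, 299.1]
orientation: [1.208, 1.209, -1.209]
ft_force: [1.6, -2.8, 2.0]
width: 24.2
```

apply_moves([
  [[0, 0, 0, 0], [0, 0, 0, 0], [0, 0, 0, 0], [0, 0, 0.03, 0], [0, 0, 0.055, 0], [0, 0.02, 0.055, 0], [0, 0.035, 0.055, 0], [0, 0.035, 0.055, 0]],
], gripper=0.055)

```text
t: 10.85
ee_pos: [605.1, 161.7, 352.8]
orientation: [1.206, 1.212, -1.209]
ft_force: [-0.1, -0.4, -0.2]
width: 54.8
```

```bash
python3 - <<'E'
from h import *
c=cam('top','t4.png');cam('scene','s4.png')
for n in('top','scene'): print([(np.round(d['position'],1).tolist(),round(d['conf'],2)) for d in models.place_of(n,'dowel_front')+models.place_of(n,'dowel')])
E
```

```text
[([604.5, -122.4, 134.8], 0.69)]
[([605.5, -125.0, 134.6], 0.68), ([606.2, 197.0, 134.6], 0.58)]
```

View pics/s4.png

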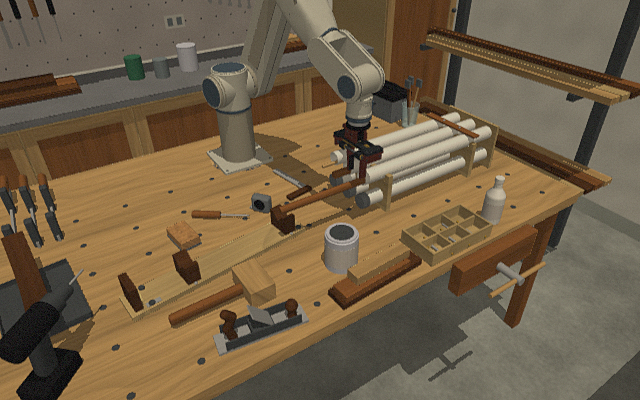

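apply_moves([
  [[0, 0, -0.025, 0], [0, 0, -0.045, 0], [0, 0, -0.055, 0], [0, 0, -0.055, 0]],
])

```text
t: 11.65
ee_pos: [605.4, 159.8, 298.3]
orientation: [1.208, 1.21, -1.21]
ft_force: [0.4, 0.2, -0.3]
width: 54.7
```

apply_moves([
  [[0, 0, 0, 0], [0, 0, 0, 0], [0, 0, 0, 0], [0, 0, 0, 0], [0, 0, 0, 0]],
], gripper=0.01)

```text
t: 12.28
ee_pos: [605.8, 160.0, 299.5]
orientation: [1.209, 1.209, -1.208]
ft_force: [0.2, -0.5, 1.2]
width: 24.2
```

apply_moves([
  [[0, 0, 0.003, 0], [0, -0.02, 0.006, 0], [0, -0.05, 0.007, 0], [0, -0.085, 0.007, 0], [0, -0.12, 0.007, 0], [0, -0.14, 0.007, 0], [0, -0.15, 0.007, 0], [0, -0.15, 0.007, 0]],
])

```text
t: 13.28
ee_pos: [605.6, 9.7, 306.2]
orientation: [1.209, 1.209, -1.209]
ft_force: [0.2, 0.2, -2.6]
width: 24.4
```

```bash
python3 - <<'E'
from h import *
c=cam('top','t5.png');cam('scene','s5.png')
for n in('top','scene'): print([(np.round(d['position'],1).tolist(),round(d['conf'],2)) for d in models.place_of(n,'dowel_front')+models.place_of(n,'dowel')])
print(readout.get_obs()['moment'])
E
```

```text
[([603.6, -272.4, 145.0], 0.87)]
[([606.1, -272.0, 141.0], 0.63), ([607.5, 46.4, 142.1], 0.81)]
[-0.14007347 -0.10319317  0.0199974 ]
```

View pics/s5.png

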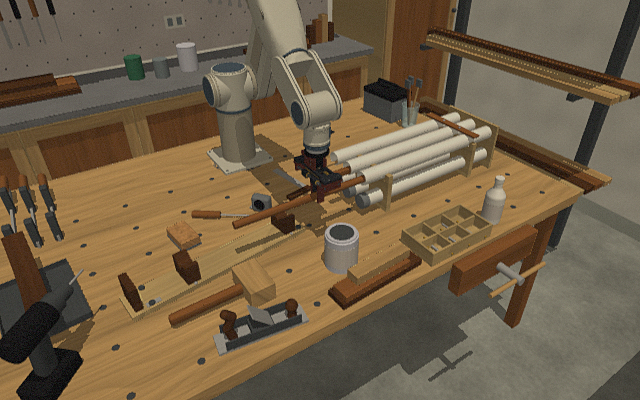

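apply_moves([
  [[0, -0.02, 0, 0], [0, -0.05, 0, 0], [0, -0.085, 0, 0], [0, -0.12, 0, 0], [0, -0.155, 0, 0], [0, -0.19, 0, 0], [0, -0.215, 0, 0], [0, -0.225, 0, 0]],
])

```text
t: 14.58
ee_pos: [605.4, -216.7, 306.1]
orientation: [1.21, 1.209, -1.21]
ft_force: [-0.2, 0.4, -1.4]
width: 24.3
```

apply_moves([
  [[0, 0, 0, 0], [0, 0, 0, 0]],
])

```text
t: 14.82
ee_pos: [605.6, -214.1, 306.1]
orientation: [1.208, 1.211, -1.208]
ft_force: [-0.3, 0.9, -1.8]
width: 24.7
```

```bash
python3 - <<'E'
from h import *
c=cam('top','t6.png');cam('scene','s6.png')
for n in('top','scene'): print([(np.round(d['position'],1).tolist(),round(d['conf'],2)) for d in models.place_of(n,'dowel_front')+models.place_of(n,'dowel')])
o=readout.get_obs();print(o['moment'],o['ee_pos'])
E
```

```text
[([606.5, -494.6, 138.9], 0.65), ([382.9, 66.3, -0.6], 0.63), ([610.3, -178.7, 141.4], 0.58)]
[([604.1, -496.1, 141.8], 0.81), ([607.9, -177.6, 140.4], 0.72)]
[-0.04009234 -0.032529   -0.05204248] [ 605.72487676 -214.44305847  306.22656676]
```

View pics/s6.png

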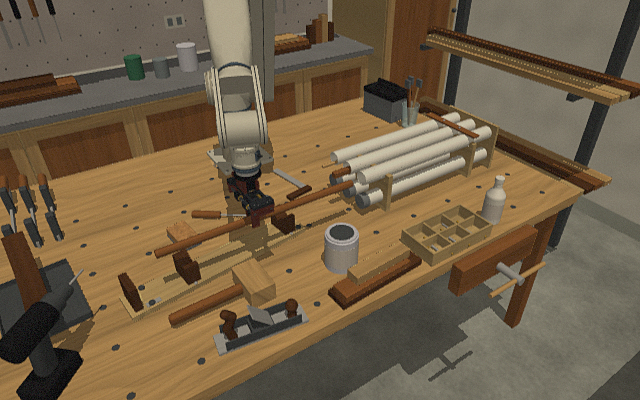

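View pics/t6.png

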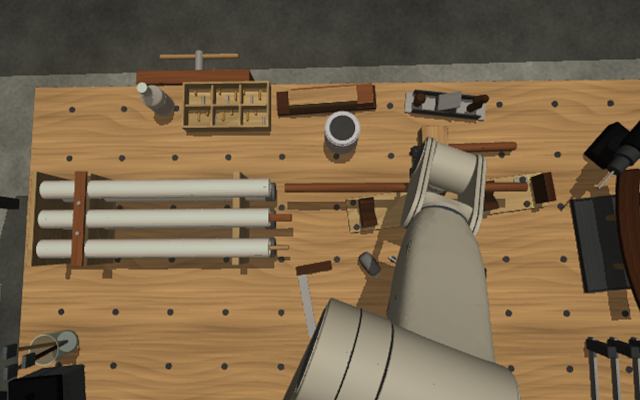

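apply_moves([
  [[-0.01, -0.025, 0, 0.01], [-0.022, -0.045, 0, 0.04], [-0.03, -0.06, 0, 0.08], [-0.034, -0.062, 0, 0.12], [-0.034, -0.062, 0, 0.1335], [-0.034, -0.062, 0, 0.1335], [-0.034, -0.062, 0, 0.1335]],
])

```text
t: 16.0
ee_pos: [571.9, -276.6, 306.2]
orientation: [1.11, 1.27, -1.11]
ft_force: [-0.3, -0.2, -3.0]
width: 24.3
```

```bash
python3 - <<'E'
from h import *
c=cam('top','t7.png');cs=cam('scene','s7.png')
for n in('top','scene'): print([(np.round(d['position'],1).tolist(),round(d['conf'],2)) for d in models.place_of(n,'dowel_front')+models.place_of(n,'dowel')+models.place_of(n,'cradle_home')])
o=readout.get_obs();print(o['moment'],o['ee_pos'])
a=cv2.imread('pics/t7.png')[160:250,330:570]; cv2.imwrite('pics/t7z.png',cv2.resize(a,None,fx=3.3,fy=3.3,interpolation=cv2.INTER_CUBIC))
a=cv2.imread('pics/s7.png')[180:330,110:350]; cv2.imwrite('pics/s7z.png',cv2.resize(a,None,fx=3.3,fy=3.3,interpolation=cv2.INTER_CUBIC))
E
```

```text
[([608.1, -557.5, 142.5], 0.96), ([570.6, -243.5, 143.5], 0.68), ([570.7, -253.7, 72.3], 0.59)]
[([610.1, -558.7, 140.9], 0.74), ([566.9, -241.4, 141.7], 0.78), ([566.1, -253.7, 69.2], 0.63)]
[-0.06664113 -0.04078326 -0.01136972] [ 571.64546271 -276.93907473  306.14902339]
```

View pics/t7z.png

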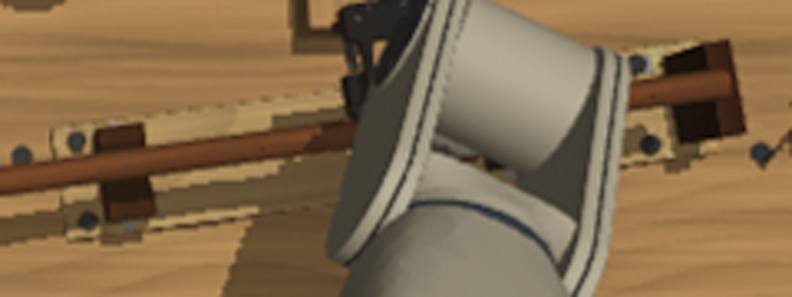

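View pics/s7z.png

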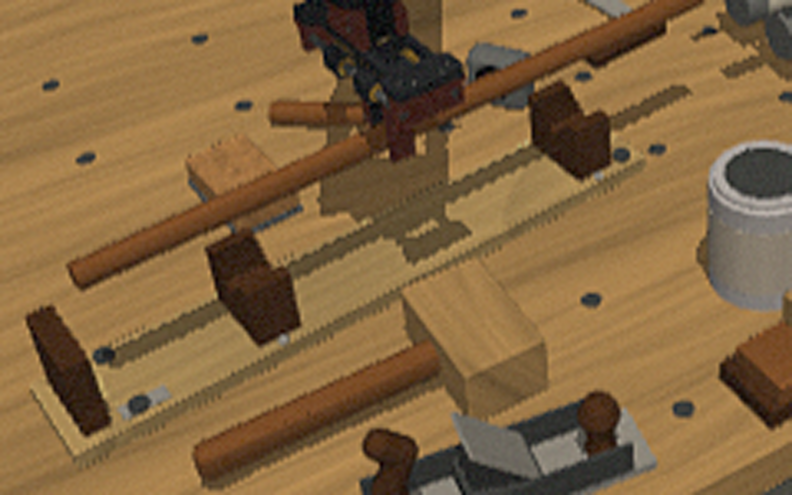

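apply_moves([
  [[-0.0007, 0.005, -0.01, 0], [-0.0007, 0.005, -0.025, 0], [-0.0007, 0.005, -0.04, 0], [-0.0007, 0.005, -0.05, 0], [-0.0007, 0.005, -0.055, 0], [-0.0007, 0.005, -0.055, 0]],
])

```text
t: 17.15
ee_pos: [570.9, -272.0, 250.7]
orientation: [1.11, 1.27, -1.11]
ft_force: [0.1, 0.6, -1.2]
width: 24.3
```

```bash
python3 - <<'E'
from h import *
c=cam('top','t8.png');cs=cam('scene','s8.png')
for n in('top','scene'): print([(np.round(d['position'],1).tolist(),round(d['conf'],2)) for d in models.place_of(n,'dowel_front')+models.place_of(n,'dowel')])
o=readout.get_obs();print(o['moment'],o['ee_pos'],o['ft_force'])
a=cv2.imread('pics/t8.png')[160:250,330:570]; cv2.imwrite('pics/t8z.png',cv2.resize(a,None,fx=3.3,fy=3.3,interpolation=cv2.INTER_CUBIC))
a=cv2.imread('pics/s8.png')[180:330,110:350]; cv2.imwrite('pics/s8z.png',cv2.resize(a,None,fx=3.3,fy=3.3,interpolation=cv2.INTER_CUBIC))
E
```

```text
[([609.7, -552.7, 88.6], 0.8), ([569.8, -238.6, 86.6], 0.74)]
[([608.2, -551.2, 89.2], 0.66), ([566.3, -237.5, 85.9], 0.92)]
[-0.10955054 -0.1330918   0.03699598] [ 571.03845725 -272.06685233  251.69083935] [-0.2111801  -0.61228127 -0.50342878]
```

View pics/t8z.png

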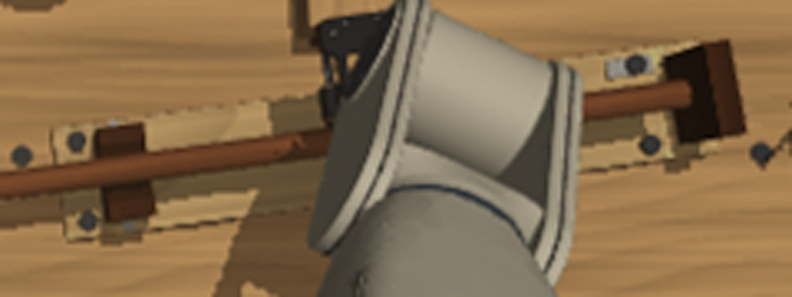

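View pics/s8z.png

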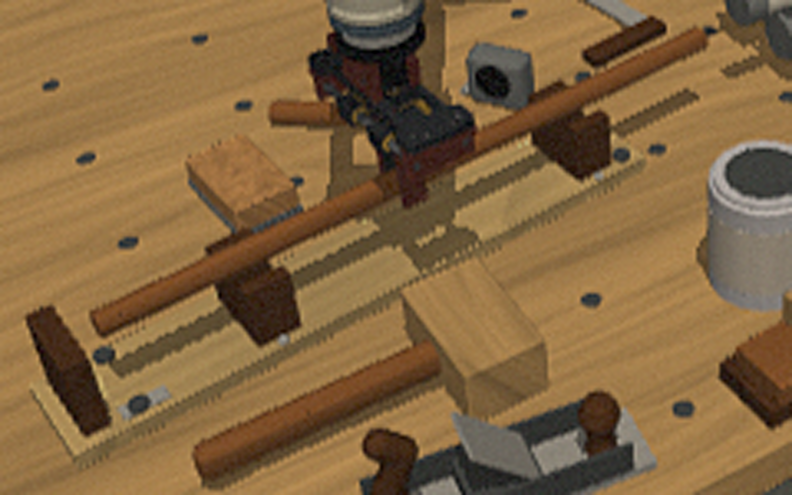

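apply_moves([
  [[0, 0, -0.005, 0], [0, 0, -0.009, 0], [0, 0, -0.012, 0], [0, 0, -0.012, 0], [0, 0, -0.012, 0]],
])

```text
t: 18.08
ee_pos: [570.9, -272.0, 239.2]
orientation: [1.11, 1.27, -1.11]
ft_force: [-0.3, 0.1, -1.7]
width: 24.5
```

apply_moves([
  [[0, 0, -0.001, 0], [0, 0, -0.002, 0], [0, 0, -0.003, 0], [0, 0, -0.003, 0]],
])

```text
t: 18.58
ee_pos: [571.0, -272.0, 238.3]
orientation: [1.11, 1.269, -1.11]
ft_force: [-5.6, 3.6, 15.9]
width: 24.4
```

apply_moves([
  [[-0.001, 0, 0.001, 0], [-0.002, 0, 0, 0], [-0.002, 0, 0, 0]],
])

```text
t: 18.95
ee_pos: [569.5, -272.1, 237.1]
orientation: [1.11, 1.268, -1.109]
ft_force: [-1.0, 1.7, 7.3]
width: 24.4
```

```bash
python3 - <<'E'
from h import *
o=readout.get_obs();print(o['moment'],o['ee_pos'],o['ft_force'])
E
```

```text
[ 0.17386042 -0.00072087  0.02854232] [ 569.46502899 -272.06817082  237.10439515] [-0.95007368  1.67496971  7.27443065]
```

apply_moves([
  [[0.0005, -0.004, 0.0005, 0], [0.001, -0.008, 0.0005, 0], [0.0016, -0.012, 0.0005, 0], [0.0016, -0.012, 0.0005, 0]],
])

```text
t: 19.45
ee_pos: [571.1, -283.9, 237.1]
orientation: [1.111, 1.269, -1.109]
ft_force: [2.1, 4.9, 5.5]
width: 24.4
```

```bash
python3 - <<'E'
from h import *
c=cam('top','t9.png');cs=cam('scene','s9.png')
for n in('top','scene'): print([(np.round(d['position'],1).tolist(),round(d['conf'],2)) for d in models.place_of(n,'dowel_front')+models.place_of(n,'dowel')])
o=readout.get_obs();print(o['moment'],o['ee_pos'],o['ft_force'])
a=cv2.imread('pics/t9.png')[165:225,490:570]; b=cv2.imread('pics/s9.png')[265:325,110:190]; cv2.imwrite('pics/9z.png',cv2.resize(np.hstack([a,b]),None,fx=5,fy=5,interpolation=cv2.INTER_CUBIC))
E
```

```text
[([606.2, -563.1, 76.6], 0.97), ([570.1, -254.6, 71.3], 0.41), ([735.8, -289.2, -3.7], 0.3), ([775.2, -18.5, -1.0], 0.25), ([568.4, -250.2, 72.7], 0.92), ([773.5, -17.7, 0.2], 0.36)]
[([608.1, -563.6, 69.9], 0.65), ([568.4, -250.1, 72.3], 0.82)]
[ 0.61221131 -0.32703961  0.04341492] [ 571.06195367 -283.83143605  237.12736713] [1.65255397 5.13499411 5.12943316]
```

View pics/9z.png

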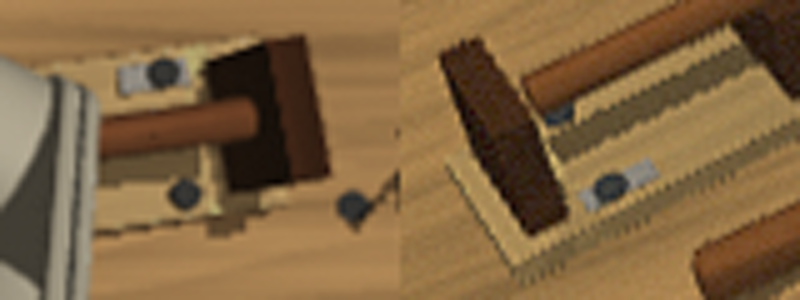

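apply_moves([
  [[0.0002, -0.0015, 0, 0], [0.0004, -0.003, 0, 0], [0.0004, -0.003, 0, 0]],
])

```text
t: 20.12
ee_pos: [571.4, -286.5, 237.1]
orientation: [1.111, 1.269, -1.109]
ft_force: [0.3, 6.0, 5.3]
width: 24.5
```

apply_moves([
  [[0.0001, -0.001, 0, 0], [0.0003, -0.002, 0, 0], [0.0003, -0.002, 0, 0]],
])

```text
t: 20.5
ee_pos: [571.7, -288.4, 237.1]
orientation: [1.111, 1.27, -1.109]
ft_force: [2.0, 6.2, 6.5]
width: 24.1
```

apply_moves([
  [[0.0001, -0.001, 0, 0], [0.0002, -0.0015, 0, 0], [0.0002, -0.0015, 0, 0]],
])

```text
t: 20.88
ee_pos: [571.9, -289.9, 237.1]
orientation: [1.111, 1.27, -1.109]
ft_force: [1.1, 6.9, 5.4]
width: 24.6
```

apply_moves([
  [[0.0001, -0.001, 0, 0], [0.0002, -0.0015, 0, 0], [0.0002, -0.0015, 0, 0]],
])

```text
t: 21.25
ee_pos: [572.1, -291.3, 237.1]
orientation: [1.111, 1.27, -1.109]
ft_force: [1.6, 7.0, 6.0]
width: 24.2
```

```bash
python3 - <<'E'
from h import *
c=cam('top','t10.png');cs=cam('scene','s10.png')
for n in('top','scene'): print([(np.round(d['position'],1).tolist(),round(d['conf'],2)) for d in models.place_of(n,'dowel_front')+models.place_of(n,'dowel')])
o=readout.get_obs();print(o['moment'],o['ee_pos'],o['ft_force'])
a=cv2.imread('pics/t10.png')[165:225,490:570]; b=cv2.imread('pics/s10.png')[265:325,110:190]; cv2.imwrite('pics/10z.png',cv2.resize(np.hstack([a,b]),None,fx=5,fy=5,interpolation=cv2.INTER_CUBIC))
E
```

```text
[([607.5, -570.5, 73.4], 0.82), ([571.2, -259.3, 73.4], 0.88)]
[([611.9, -571.7, 72.3], 0.74), ([568.7, -259.0, 73.5], 0.73)]
[ 0.98954828 -0.34797812  0.0811734 ] [ 572.09565875 -291.36887554  237.11306335] [2.53088864 6.73478354 6.6176767 ]
```

View pics/10z.png

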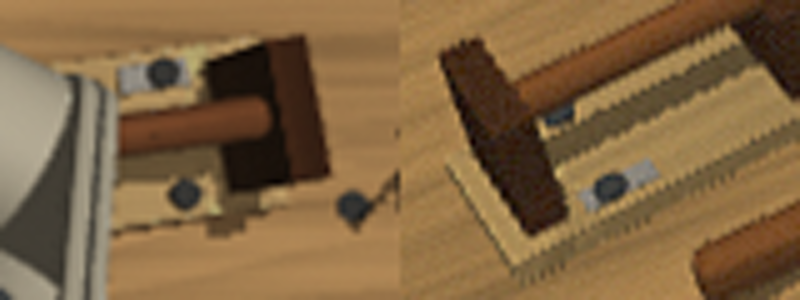

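apply_moves([
  [[0.0001, -0.0008, 0, 0], [0.0002, -0.0015, 0, 0], [0.0002, -0.0015, 0, 0]],
])

```text
t: 21.92
ee_pos: [572.3, -292.0, 237.1]
orientation: [1.112, 1.271, -1.108]
ft_force: [0.8, 11.4, 9.5]
width: 24.4
```

apply_moves([
  [[0.0001, -0.0008, 0, 0], [0.0002, -0.0015, 0, 0], [0.0002, -0.0015, 0, 0]],
])

```text
t: 22.3
ee_pos: [572.4, -292.5, 237.1]
orientation: [1.113, 1.273, -1.108]
ft_force: [1.4, 18.5, 11.5]
width: 24.3
```

apply_moves([
  [[-0.0001, 0.001, 0, 0], [-0.0001, 0.001, 0, 0]],
])

```text
t: 22.55
ee_pos: [572.3, -292.1, 237.1]
orientation: [1.112, 1.272, -1.108]
ft_force: [1.6, 14.2, 8.7]
width: 24.7
```

apply_moves([
  [[0, 0, 0, 0], [0, 0, 0, 0], [0, 0, 0, 0], [0, 0, 0, 0]],
], gripper=0.055)

```text
t: 23.05
ee_pos: [571.8, -294.3, 236.5]
orientation: [1.11, 1.27, -1.11]
ft_force: [-0.5, 0.2, 1.7]
width: 54.6
```

apply_moves([
  [[0, 0, 0.01, 0], [0, 0, 0.03, 0], [0, 0, 0.06, 0], [0, 0, 0.1, 0], [0, 0, 0.14, 0], [0, 0, 0.16, 0], [0, 0, 0.16, 0]],
])

```text
t: 23.92
ee_pos: [572.1, -294.1, 398.7]
orientation: [1.11, 1.266, -1.109]
ft_force: [0.6, 0.8, -0.3]
width: 55.0
```

apply_moves([
  [[-0.04, 0.0, 0.03, 0], [-0.09, 0, 0.04, 0], [-0.13, 0, 0.04, 0], [-0.15, 0, 0.04, 0], [-0.15, 0, 0.04, 0]],
])

```text
t: 24.55
ee_pos: [421.3, -294.0, 436.0]
orientation: [1.111, 1.271, -1.111]
ft_force: [-0.1, 0.9, 0.6]
width: 54.6
```

```bash
python3 - <<'E'
from h import *
c=cam('top','t11.png');cs=cam('scene','s11.png')
for n in('top','scene'): print([(np.round(d['position'],1).tolist(),round(d['conf'],2)) for d in models.place_of(n,'dowel_front')+models.place_of(n,'dowel')])
a=cv2.imread('pics/t11.png')[150:240,340:570]; b=cv2.imread('pics/s11.png')[190:340,110:340]; cv2.imwrite('pics/11z.png',cv2.resize(np.vstack([a,b]),None,fx=2.5,fy=2.5,interpolation=cv2.INTER_CUBIC))
E
```

```text
[([572.5, -254.7, 73.0], 0.76)]
[([610.8, -571.7, 73.3], 0.73), ([397.6, -95.8, -2.0], 0.21), ([567.0, -256.2, 73.8], 0.74)]
```

View pics/11z.png

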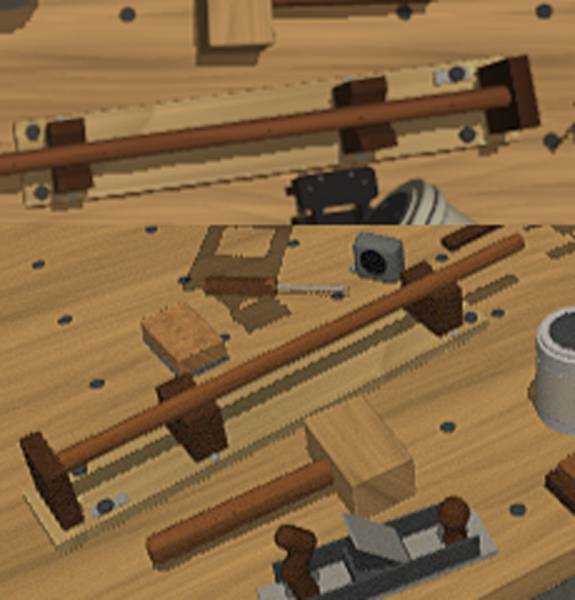

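View pics/s11.png

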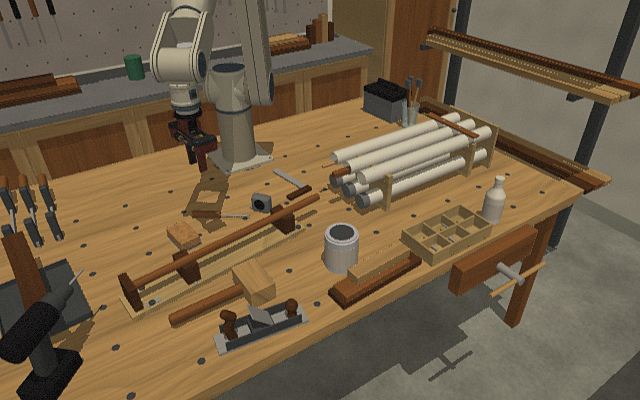

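```bash
python3 - <<'E'
from h import *
c=cam('top')
import sys
d=lambda y:np.array([np.sin(y),-np.cos(y),0])
a=cv2.imread('pics/t11.png')[165:225,490:570]; b=cv2.imread('pics/s11.png')[265:325,110:190]; cv2.imwrite('pics/12z.png',cv2.resize(np.hstack([a,b]),None,fx=5,fy=5,interpolation=cv2.INTER_CUBIC))
for t in ('t0',):pass
for n in('top','scene'):
  for l in ['mallet','tape_measure','try_square','sanding_block','finish_tin','screwdriver','thin_dowel','square_strip','cradle_home']:
    print(n,l,[(np.round(q['position']).tolist(),round(q['conf'],2)) for q in models.place_of(n,l)][:1])
# dowel centreline & ends by colour in top image
E
```

```text
top mallet [([737.0, -289.0, -3.0], 0.83)]
top tape_measure [([397.0, -88.0, -2.0], 0.85)]
top try_square [([383.0, 69.0, -2.0], 0.94)]
top sanding_block [([407.0, -376.0, -2.0], 0.63)]
top finish_tin [([775.0, -20.0, -4.0], 0.56)]
top screwdriver [([359.0, -235.0, -5.0], 0.61)]
top thin_dowel []
top square_strip [([568.0, -256.0, -1.0], 0.45)]
top cradle_home [([568.0, -258.0, 69.0], 0.73)]
scene mallet [([730.0, -283.0, 4.0], 0.97)]
scene tape_measure [([398.0, -95.0, -2.0], 0.76)]
scene try_square [([732.0, -283.0, 3.0], 0.73)]
scene sanding_block [([406.0, -383.0, 2.0], 0.69)]
scene finish_tin [([780.0, -16.0, -4.0], 0.66)]
scene screwdriver [([362.0, -230.0, 0.0], 0.5)]
scene thin_dowel []
scene square_strip [([569.0, -254.0, 72.0], 0.74)]
scene cradle_home [([569.0, -254.0, 70.0], 0.62)]
```

View pics/12z.png

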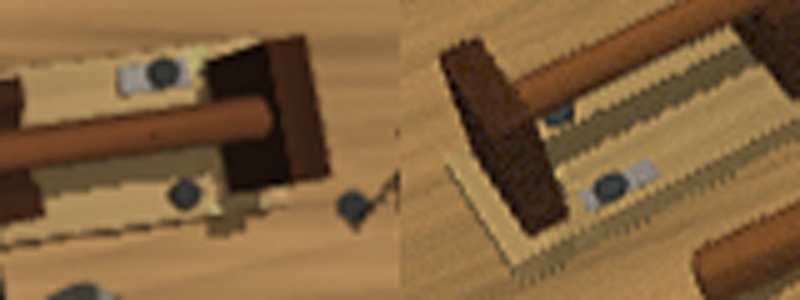

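```bash
python3 - <<'E'
from h import *
c=cam('top'); print(unproj(c,(490+272/5-.5,165+117/5-.5),73+8), unproj(c,(490+288/5-.5,165+115/5-.5),95))
print(workorder.close_job())
E
```

```text
[ 608.21735193 -574.69231048   81.        ] [ 607.52582506 -576.53129169   95.        ]
the job is handed in; nothing more can be done
None
```

The dowel is lying in both V-blocks with its front end against the end stop, and I have let go and handed the job in. No verdict was reported.

**Drawing it out:** I drew it from the far upper pipe in three grips, the last one about 37 mm in front of its middle. It left the pipe level, then I turned it 0.13 rad to match the cradle and lowered it in. When it touched down about 2 mm off to one side I corrected that, then slid it towards the stop. The force along the dowel rose from 7 N to 18.5 N over the last millimetre, so I took it to be touching.

**Last checks, at about t = 25 s:**
- **Height:** the networks put the dowel's middle at z about 73–74 mm against a seat height of 72.7 mm.
- **Position:** the middle came out at about (567–572, -255), against the cradle home point found at (568–569, -256).
- **Gap at the stop:** the top picture put the dowel's end about 2 mm from the stop face. That is within measuring error and the 4 mm limit. I relied on the force rise to say it touches.
- **Bystanders:** the finder gave them where they were at the start, within a few millimetres. The one exception was a try square reported on the mallet by the scene camera. That was a false match, as the top camera had it in place.
- **Other two sticks:** the networks did not find them in their pipes (they called the seated dowel the square strip). I judged them unmoved only by eye in the pictures.

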